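# Tighten the foot nut of the watch-case press

## Robot

A 7-joint arm with a two-finger parallel gripper is mounted at the origin on the work surface. World frame = base frame: x ahead of the robot, y to its left, z up, the work surface at z = 0. Lengths are in m, angles in rad, forces in N, time in s.
With the tool pointing down it reaches from about 0.425 to 0.875 m from the base axis. Payload 4.7 kg.
Tool frame: the origin (TCP) lies midway between the tips of the shut fingers; the grasp point (between the pads) lies 19 mm behind it; z points along the fingers, y is the direction in which the jaws open and shut (so a half turn about z gives the same grasp; the last joint's range is limited). The gripper opens to 87 mm and grips with 3 to 60 N. Pads are 19 mm wide; open, the fingers measure 117 mm over their backs; the gripper's body (75 mm by 190 mm) begins 51 mm behind the grasp point.
Start: joints at [-1.238, 0.321, -0.07, 1.45, 0.023, 1.371, -0.057], TCP at [0.204, 0.617, 0.186] pointing down, gripper open.
Joint ranges: [-2.86, 2.86], [-0.3, 2.09], [-1.38, 1.24], [0.06, 2.45], [-1.56, 4.7], [0.09, 2.05], [-2.69, 2.69]. Speed limits (rad/s): [2.57, 2.57, 3.14, 3.14, 3.14, 3.14, 3.14].

## Interface

Orientations are given as a rotation vector (axis times angle).
In Python, from bench import get_state, eyes, job gives the robot as it stands. The module is installed in compiled form; this text tells all that it offers.
- The arm moves only by the shell command python3 -m jog 'ROWS' [FORCE]. ROWS is JSON, a list that holds one entry, the list of rows, each a list of 5 numbers: the opening, from 0 (shut) to 1 (fully open), then the shift along the tool's x, y, z in units of 40 mm (1.0 is 40 mm), then the turn about the tool's z in units of 5 degrees (1.0 is 5 degrees). In form: [[[jaw, dx, dy, dz, turn], ...]]. A call has 1 to 10 rows; each row shifts and turns the commanded pose from where the row before left it, along the tool's axes as they then stand; what a row does not reach is not made up. A row lasts 1/8 s, in which the tool goes at most 62.5 mm and 10.7 degrees, less where a joint would pass 70% of its speed; a pose out of reach is approached as far as the arm can. A call is refused whole if a number of a shift passes 1 or a number of a turn 1, either way. A call with a gripper value outside its range is refused whole. The fingers move at their own pace and stop on an object; FORCE is the grip in N (left out, the last holds). Time passes only in rows, so rows that do not move let the fingers close. It gives the time, the measured TCP pose, the force and the opening at its end, in the units of the state.
- get_state(): the state, without advancing time (a new reading comes with each control period).
- eyes.get_image(name): name is "scene" or "top" or "wrist"; returns (picture, depth): 384x512x3 uint8, red, green, blue; 384x512 float32, m along the optical axis (not along the pixel's ray), 0 where there is no reading.
- eyes.camera_params(name): a dict with "camera_matrix" (3x3 intrinsics, pixels), "pose" (4x4, takes a point from camera to world coordinates); the wrist camera has in their place "mount" (4x4, takes a point from camera to tool coordinates, whose origin is the TCP and whose axes are the flange's). Camera axes: x right, y down, z forward; pixel columns grow to the right and rows downward; lengths in m; the calibration is good to about 2 mm. A picture is of the moment at which its call begins: read the wrist's pose just before it. camera_params takes no time and is no camera call.
- job.close_job(): hands the job in, once; it reports no verdict.
The state is a dict: "time": time; "joint_positions": joint angles; "qd": joint speeds; "joint_torque": joint torques, N m; "position": TCP position; "tool_rot": TCP orientation; "ft_force": force on the tool from outside, world axes, zero at the start; "torque": the same for the moment, N m; "grip_width": opening from 0.0 (shut) to 1.0 (fully open).
Only numpy, scipy, OpenCV 4.12 (cv2) and the standard library are available. Lean on these libraries where they do the work, as an engineer would, in place of code of your own. Each camera call takes 0.05 s, during which the arm holds its last target. There are 200 camera calls.

## Task

Take the cranked ring spanner from the wooden tray and tighten the brass nut at the foot of the blue watch-case press clockwise until it stops and is firmly tight, without straining nut or press: the two cheeks leave only a short swing, so lift the spanner off and reseat it for each new stroke. Turn the nut only with the spanner, then lay the spanner gently back down flat in the tray, and leave the other things on the bench as they are.

Things in the scene. Friction and masses are not known exactly. Their poses are not given: they have to be found in the camera images.
- wrench: Loose steel cranked ring spanner, 172 mm long, 240 g. Origin mid-length on its underside plane (both ends lie on it); x points to the hexagon socket ring, z up. Socket: through hexagon 30 mm across flats, flats facing x and every 60 deg, ring 16 mm high, 46 mm over corners. Other end: solid round foot, 26 mm diameter, at x = -67 mm, no socket.
- wrench_socket (a point): centre of the spanner's hexagon socket at its lower rim, 75 mm from the wrench origin along x, on the underside plane; axes as the wrench
- wrench_grip (a point): middle of the spanner's raised handle bar, 30 mm above the wrench origin: the place to grip, across its 14 mm width (y). The bar is 14 mm high and straight from x = -46 to 46 mm, then slopes down 45 deg to the ends. Axes as the wrench.
- nut_foot (a point): centre of the brass nut's underside, on its axis, 14 mm above the bench on a washer. Hexagon 28 mm across flats, 14 mm high, a flat facing this x axis and every 60 deg (x, y turn with the nut, z up); on top a collar 26 mm dia. 3 mm high and a stud 16 mm dia. 6 mm high. Spanner fully on: its socket point meets this one, free play about 8 deg each way.
- nut (a joint): turn of the nut in rad, growing clockwise from above (tightening); stops dead at 3.14. Takes about 0.2 N m (2.7 N at the middle of the handle) and stays where left; pushed back past the free play it loosens. Firmly tight: a steady 0.8 to 1.2 N m against the stop (11 to 16 N at the handle's middle) for half a second, spanner fully on; below 0.5 N m is slack, over 1.6 N m strains it.
- press: Fixed blue watch-case press. Origin on the bench on the nut's axis, z up. Base 225 x 120 mm, 12 mm thick, from x = -55 mm; column and head from x = 85 mm, up to 134 mm above the bench; small lever to 175 mm. With the nut tight, its flats let the spanner's x axis lie 26 deg clockwise of the press's x (plus free play).
- cheeks: two upright aluminium plates of the press, axes as the press, 8 mm thick, standing radially 27 to 55 mm from the nut's axis on its -x side, tops 57 mm above the bench. The handle points to the press's -x between them: the spanner's x axis can swing 48 deg either side of the press's x before the handle meets a cheek. Do not lean on them with over 20 N.
- tray: Fixed shallow wooden tray, 270 (x) x 240 (y) mm, origin at the centre of its underside; white floor 6 mm above the bench, rims 12 mm wide, 16 mm high. Two small tins (34 mm wide, 22 mm high) stand in it near its +y side, 92 mm from the centre line.
- red_tin: Bystander, leave alone: small round red tin in the tray, 34 mm wide, 20 mm high. Origin at the centre of its underside.
- green_tin: Bystander, leave alone: small round green tin in the tray, 34 mm wide, 22 mm high. Origin at the centre of its underside.
- cap_a: Bystander, leave alone: small yellow flanged cap near the far edge, 48 mm wide, 28 mm high. Origin at the centre of its underside.
- cap_b: Bystander, leave alone: yellow flanged cap at the left, 62 mm wide, 34 mm high. Origin at the centre of its underside.
- watch: Bystander, leave alone: steel wristwatch case without strap at the right, 40 mm wide, 10 mm high. Origin at the centre of its underside.
- knife: Bystander, leave alone: closed dark red pocket knife at the left, 100 x 20 x 14 mm. Origin at the centre of its underside.
- oil_jar: Bystander, leave alone: amber jar at the right, 44 mm wide, 60 mm high. Origin at the centre of its underside.
Mind the look-alikes: they are no part of the job. Of the things shaped like the wrench, the steel one is meant.

How it is judged:
By the outcome, as a careful person would: the job done as asked, in the order asked, and still so for the second after the job is handed in, with the robot touching nothing.
It also fails if it takes over 72 s, if anything falls off the work surface, if the arm or the gripper's body presses on something with over 40 N, if the wrist force passes 120 N, or if a joint passes its speed limit or range.

## Working session

There is one attempt and no reset: what is moved stays moved. The work goes in short steps, Python scripts to look and compute and a shell command to move; the robot and the scene stay as the last step left them, time stands still between calls to the robot, and variables do not carry over. Pictures are saved under pics/ and viewed, about 8 in all and at most 12, crops included, and the job is handed in when it is done.

```bash
mkdir -p pics; python3 - <<'E'
from bench import get_state, eyes
import cv2,numpy as np
s=get_state(); print({k:np.round(v,3) for k,v in s.items()})
for n in ("top","scene"):
    im,d=eyes.get_image(n); np.savez(f"pics/{n}0.npz",im=im,d=d)
    cv2.imwrite(f"pics/{n}0.png",cv2.resize(im[...,::-1],(800,600),interpolation=cv2.INTER_CUBIC))
    p=eyes.camera_params(n); print(n,np.round(p["camera_matrix"],1).tolist(),np.round(p["pose"],3).tolist())
print(np.round(eyes.camera_params("wrist")["mount"],3).tolist(),np.round(eyes.camera_params("wrist")["camera_matrix"],1).tolist())
E
```

```text
{'time': np.float64(0.0), 'joint_positions': array([-1.238,  0.322, -0.07 ,  1.452,  0.023,  1.371, -0.057]), 'qd': array([-0.001, -0.002, -0.   ,  0.001,  0.001,  0.001, -0.   ]), 'joint_torque': array([-1.0000e-03, -4.9130e+01, -4.0400e-01, -3.1253e+01, -6.4000e-02,
        4.4000e-02,  0.0000e+00]), 'position': array([0.204, 0.617, 0.185]), 'tool_rot': array([-4.990e-01, -3.102e+00,  3.000e-03]), 'ft_force': array([ 0.322, -0.195,  0.307]), 'torque': array([-0.022,  0.026,  0.028]), 'grip_width': np.float64(0.994)}
top [[357.1, 0.0, 257.3], [0.0, 357.1, 192.3], [0.0, 0.0, 1.0]] [[-0.022, -0.992, 0.124, 0.401], [-1.0, 0.021, -0.01, -0.013], [0.007, -0.125, -0.992, 1.064], [0.0, 0.0, 0.0, 1.0]]
scene [[362.4, 0.0, 255.5], [0.0, 362.4, 189.3], [0.0, 0.0, 1.0]] [[-0.146, 0.852, -0.503, 1.127], [0.989, 0.125, -0.076, 0.087], [-0.002, -0.509, -0.861, 1.073], [0.0, 0.0, 0.0, 1.0]]
[[0.0, -0.955, -0.297, 0.082], [1.0, 0.0, 0.001, 0.0], [-0.001, -0.297, 0.955, -0.199], [0.0, 0.0, 0.0, 1.0]] [[313.9, 0.0, 257.7], [0.0, 313.9, 193.3], [0.0, 0.0, 1.0]]
```

View pics/top0.png

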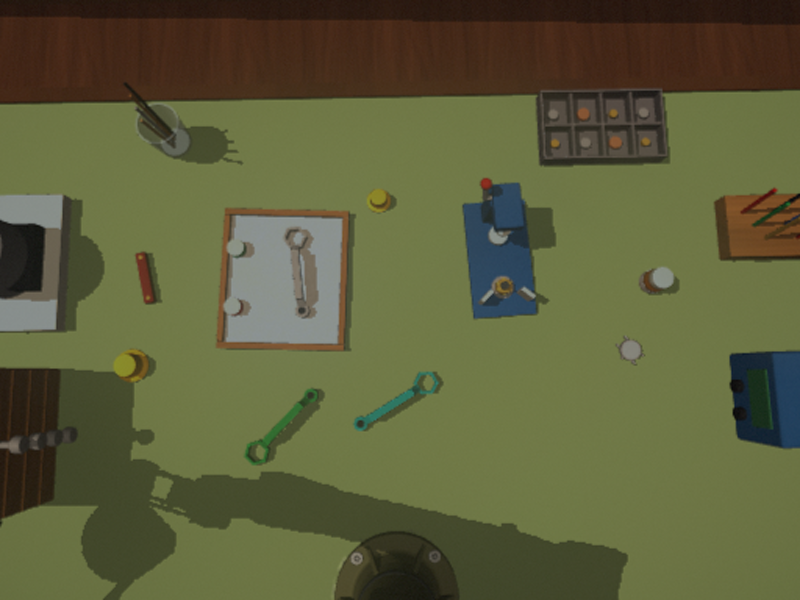

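View pics/scene0.png

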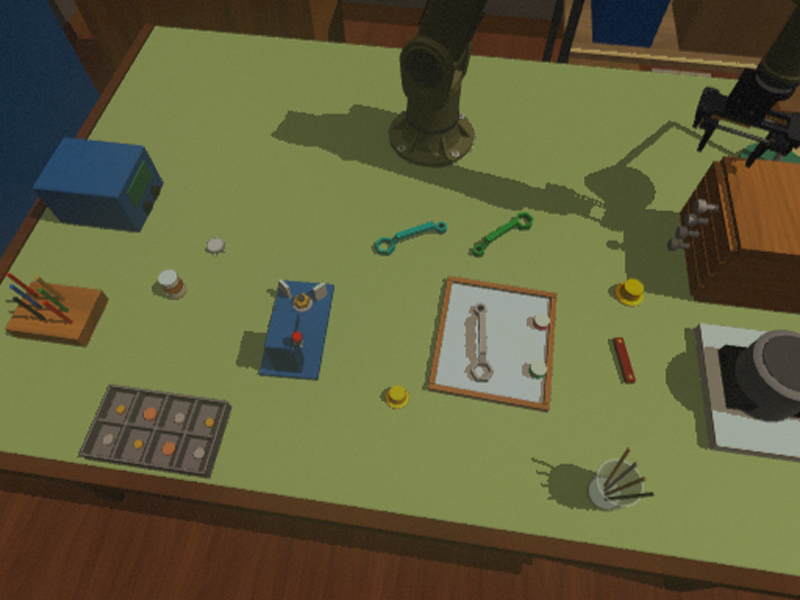

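Steel look-alikes (800x600 top picture): the steel spanner is in the tray at (298,270), the green one at (283,427) and the teal one at (398,402). I choose the one in the tray. The nut is at (503,287), with the cheeks on the robot's side of it. Next is a close crop and measurement.

```bash
cat > h.py <<'E'
import numpy as np,cv2
from bench import get_state, eyes
from scipy.spatial.transform import Rotation as R
def ray(n,uv,z,T=None):
    "world point of pixel uv at height z"
    c=eyes.camera_params(n); T=c["pose"] if T is None else T
    d=T[:3,:3]@np.linalg.solve(c["camera_matrix"],[uv[0],uv[1],1.]); o=T[:3,3]
    return o+d*(z-o[2])/d[2]
def tool():
    s=get_state(); T=np.eye(4); T[:3,:3]=R.from_rotvec(s["tool_rot"]).as_matrix(); T[:3,3]=s["position"]; return T,s
def wrist(name,crop=None):
    T,s=tool(); im,d=eyes.get_image("wrist"); W=T@eyes.camera_params("wrist")["mount"]
    np.savez(f"pics/{name}.npz",im=im,d=d,W=W)
    cv2.imwrite(f"pics/{name}.png",cv2.resize(im[...,::-1],(800,600),interpolation=cv2.INTER_CUBIC)); return W
def say():
    T,s=tool(); x=T[:3,0]; print("t",round(float(s["time"]),2),"p",np.round(s["position"],4),"toolx deg",round(float(np.degrees(np.arctan2(x[1],x[0]))),2),"tilt",np.round(T[:2,2],3),"F",np.round(s["ft_force"],1),"M",np.round(s["torque"],2),"g",round(float(s["grip_width"]),3))
E
python3 - <<'E'
from h import *
k=.64
def P(u,v,z): p=ray("top",(u*k,v*k),z); return np.round(p,3)
print("ring",P(296,238,.022),"foot",P(303,310,.022),"bar mid",P(298,272,.043))
print("nut",P(503,286,.034))
print("base corners",[P(a,b,.012) for a,b in ((474,318),(537,313),(463,205))])
z=np.load("pics/top0.npz"); im=z["im"][...,::-1]
a=cv2.resize(im[130:230,140:230],None,fx=4.4,fy=5.8,interpolation=cv2.INTER_CUBIC); b=cv2.resize(im[130:230,280:360],None,fx=4.9,fy=5.8,interpolation=cv2.INTER_CUBIC)
a=cv2.resize(im[130:230,140:230],(450,500),interpolation=cv2.INTER_CUBIC);b=cv2.resize(im[150:220,290:350],(340,397),interpolation=cv2.INTER_CUBIC)
o=np.zeros((500,800,3),np.uint8);o[:,:450]=a;o[:397,455:795]=b;cv2.imwrite("pics/crop1.png",o)
E
```

```text
ring [0.656 0.176 0.022] foot [0.518 0.163 0.022] bar mid [0.586 0.169 0.043]
nut [ 0.554 -0.212  0.034]
base corners [array([ 0.497, -0.159,  0.012]), array([ 0.504, -0.279,  0.012]), array([ 0.718, -0.146,  0.012])]
```

View pics/crop1.png

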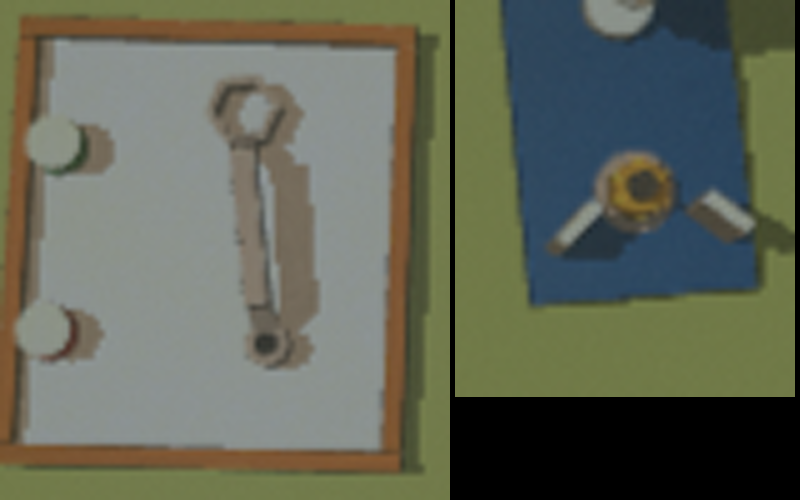

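The crop confirms the steel spanner: ring at the far end, yaw about 5°. The nut and its cheeks are seen too, and the press yaw is about 3.4°. I'll move above the spanner.

```bash
python3 -m jog '[[[1,-0.97,-0.585,0,0],[1,-0.97,-0.585,0,0],[1,-0.97,-0.585,0,0],[1,-0.97,-0.585,0,0],[1,-0.97,-0.585,0,0],[1,-0.97,-0.585,0,0],[1,-0.97,-0.585,0,0],[1,-0.97,-0.585,0,0],[1,-0.97,-0.585,0,0],[1,-0.97,-0.585,0,0]]]' && python3 -m jog '[[[1,-0.97,-0.585,0,0],[1,-0.97,-0.585,0,0],[1,-0.97,-0.585,0,0],[1,0,0,0,-0.95],[1,0,0,0,-0.95],[1,0,0,0,-0.95],[1,0,0,0,-0.95],[1,0,0,0,-0.95],[1,0,0,0,0],[1,0,0,0,0]]]'; python3 -c "
from h import *
say(); wrist('w1')"
```

```text
time: 1.35
position: [0.4994, 0.2721, 0.1856]
tool_rot: [-0.498, -3.101, 0.0]
ft_force: [0.4, 0.6, -0.3]
grip_width: 0.999
time: 2.6
position: [0.5872, 0.1702, 0.1857]
tool_rot: [0.148, -3.138, 0.0]
ft_force: [0.1, -0.7, -0.7]
grip_width: 1.002
t 2.6 p [0.5872 0.1702 0.1857] toolx deg -174.59 tilt [-0. -0.] F [ 0.1 -0.7 -0.7] M [ 0.04 -0.02 -0.02] g 1.002
```

View pics/w1.png

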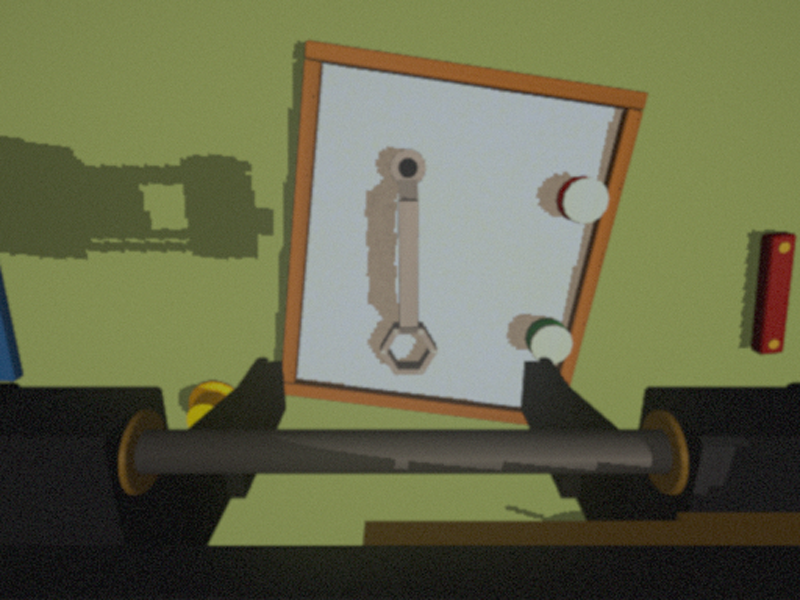

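```bash
python3 - <<'E'
from h import *
W=np.load("pics/w1.npz")["W"]; k=.64
q=lambda u,v,z: ray("wrist",(u*k,v*k),z,W)
r=q(407,348,.022); f=q(408,168,.022); f=f
c=(r*67+f*75)/142; d=r-f
print(r,f,"len",np.linalg.norm(d),"yaw",np.degrees(np.arctan2(d[1],d[0])),"origin",c)
b=[q(409,205,.043),q(409,325,.043)]; print(b)
T,s=tool(); 
print("tool-frame delta to origin (units)",(T[:3,:3].T@(c-T[:3,3]))/.04)
print("tray corners",q(307,41,.016),q(647,93,.016),q(285,393,.016))
E
```

```text
[0.65577499 0.18101427 0.022     ] [0.5176179  0.16822608 0.022     ] len 0.13874768502669263 yaw 5.288381089864977 origin [0.5828047  0.17425994 0.022     ]
[array([0.5413012 , 0.17101009, 0.043     ]), array([0.62863151, 0.17965433, 0.043     ])]
tool-frame delta to origin (units) [0.10114645 0.1097781  4.09448908]
tray corners [0.4418182  0.09223122 0.016     ] [0.45192585 0.32900048 0.016     ] [0.7082861  0.08369499 0.016     ]
```

```bash
python3 -m jog '[[[1,0.08,0.1,0.9,0],[1,0,0,0.9,0],[1,0,0,0.9,0],[1,0,0,0.8,0],[1,0,0,0.4,0],[1,0,0,0.3,0],[0.1,0,0,0,0],[0,0,0,0,0],[0,0,0,0,0],[0,0,0,0,0]]]' 40; python3 -c "
from h import *
say()"
```

```text
time: 3.9
position: [0.5843, 0.1742, 0.0187]
tool_rot: [-0.15, 3.137, 0.001]
ft_force: [-0.4, 0.5, -0.3]
grip_width: 0.631
t 3.9 p [0.5843 0.1742 0.0187] toolx deg -174.51 tilt [0.001 0.001] F [-0.4  0.5 -0.3] M [-0.02  0.    0.  ] g 0.631
```

```bash
python3 -m jog '[[[0,0,0,0,0],[0,0,0,0,0],[0,0,0,0,0],[0,0,0,0,0],[0,0,0,0,0],[0,0,0,0,0]]]' 40; python3 -m jog '[[[0,0,0,0,0],[0,0,0,-0.2,0],[0,0,0,-0.5,0],[0,0,0,-0.8,0],[0,0,0,-0.9,0],[0,0,0,-0.6,0],[0,0,0,0,0]]]'; python3 -c "
from h import *
say()"
```

```text
time: 4.65
position: [0.5839, 0.174, 0.018]
tool_rot: [-0.15, 3.138, 0.0]
ft_force: [0.1, -0.1, 0.7]
grip_width: 0.017
time: 5.52
position: [0.586, 0.1746, 0.142]
tool_rot: [-0.15, 3.132, 0.004]
ft_force: [-0.5, 0.4, -1.5]
grip_width: 0.009
t 5.53 p [0.586  0.1746 0.142 ] toolx deg -174.52 tilt [0.006 0.003] F [-0.5  0.4 -1.5] M [ 0.01  0.01 -0.02] g 0.009
```

```bash
python3 -m jog '[[[0,0,0,0,0],[0,0,0,0,0]]]'; python3 - <<'E'
from h import *
say(); wrist('w2')
a=cv2.imread("pics/w2.png"); im,d=eyes.get_image("scene"); b=cv2.resize(im[100:330,240:420,::-1],(400,511),interpolation=cv2.INTER_CUBIC)
o=np.zeros((511,800,3),np.uint8); o[:300,:400]=cv2.resize(a,(400,300)); o[:,400:]=b; cv2.imwrite("pics/c2.png",o)
E
```

```text
time: 5.78
position: [0.583, 0.1737, 0.1368]
tool_rot: [0.15, -3.136, 0.001]
ft_force: [0.5, 0.9, 0.1]
grip_width: 0.004
t 5.78 p [0.583  0.1737 0.1368] toolx deg -174.51 tilt [-0.002 -0.001] F [0.5 0.9 0.1] M [0.02 0.03 0.04] g 0.004
```

View pics/c2.png

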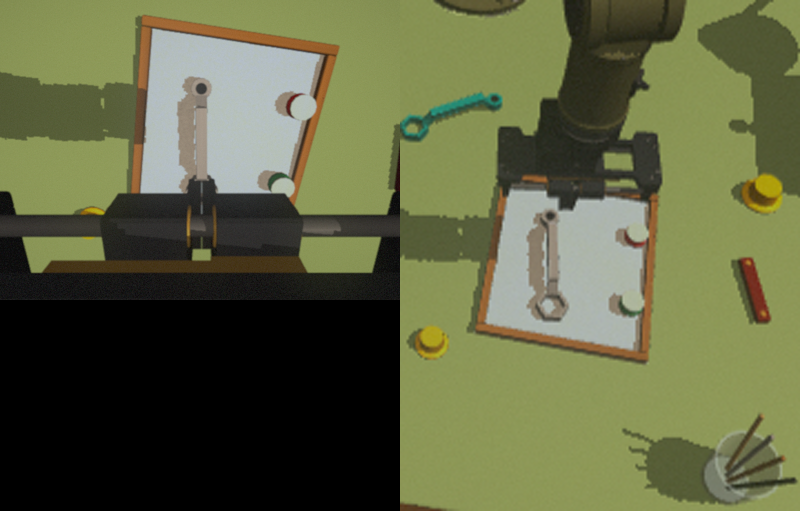

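```bash
python3 - <<'E'
from h import *
for n,foot,bar in (("w1",(408,168),(409,260)),("w2",(402,177),(403,260))):
    z=np.load(f"pics/{n}.npz"); W=z["W"]; K=eyes.camera_params("wrist")["camera_matrix"]
    for p in (foot,bar,(foot[0]+60,foot[1]+60)):
        u,v=np.array(p)*.64; dd=z["d"][int(v),int(u)]
        print(n,p,"depth pt",np.round((W@np.r_[np.linalg.solve(K,[u,v,1])*dd,1])[:3],4))
z=np.load("pics/top0.npz"); W=eyes.camera_params("top")["pose"];K=eyes.camera_params("top")["camera_matrix"]
for p in ((298,272),(297,265),(330,280),(302,311),(503,286)):
    u,v=np.array(p)*.64; dd=z["d"][int(v),int(u)]; print("top",p,np.round((W@np.r_[np.linalg.solve(K,[u,v,1])*dd,1])[:3],4))
# fingertips in w2
z=np.load("pics/w2.npz"); d=z["d"]; W=z["W"]; K=eyes.camera_params("wrist")["camera_matrix"]
for v in range(225,270,4):
    print(v,[ (int(u),np.round((W@np.r_[np.linalg.solve(K,[u,v,1])*d[v,u],1])[:3],3).tolist()) for u in (252,258,264)])
E
```

```text
w1 (408, 168) depth pt [0.5176 0.1682 0.0229]
w1 (409, 260) depth pt [0.5793 0.1747 0.0449]
w1 (468, 228) depth pt [0.5582 0.2189 0.0072]
w2 (402, 177) depth pt [0.5173 0.1677 0.0233]
w2 (403, 260) depth pt [0.5648 0.1729 0.0441]
w2 (462, 237) depth pt [0.5533 0.2118 0.0072]
top (298, 272) [0.5862 0.1683 0.0442]
top (297, 265) [0.6001 0.1708 0.0408]
top (330, 280) [0.576  0.1136 0.0075]
top (302, 311) [0.5159 0.1647 0.0218]
top (503, 286) [ 0.5534 -0.2121  0.0354]
225 [(252, [0.625, 0.173, 0.045]), (258, [0.625, 0.179, 0.043]), (264, [0.625, 0.185, 0.042])]
229 [(252, [0.636, 0.173, 0.028]), (258, [0.635, 0.18, 0.031]), (264, [0.635, 0.186, 0.03])]
233 [(252, [0.574, 0.17, 0.176]), (258, [0.573, 0.174, 0.178]), (264, [0.573, 0.177, 0.177])]
237 [(252, [0.574, 0.17, 0.181]), (258, [0.574, 0.174, 0.181]), (264, [0.573, 0.177, 0.183])]
241 [(252, [0.573, 0.17, 0.188]), (258, [0.574, 0.174, 0.186]), (264, [0.573, 0.177, 0.186])]
245 [(252, [0.574, 0.171, 0.19]), (258, [0.574, 0.174, 0.191]), (264, [0.573, 0.177, 0.192])]
249 [(252, [0.574, 0.171, 0.196]), (258, [0.573, 0.174, 0.196]), (264, [0.573, 0.177, 0.196])]
253 [(252, [0.574, 0.171, 0.2]), (258, [0.575, 0.174, 0.198]), (264, [0.573, 0.176, 0.201])]
257 [(252, [0.574, 0.171, 0.203]), (258, [0.577, 0.174, 0.197]), (264, [0.573, 0.176, 0.204])]
261 [(252, [0.574, 0.171, 0.207]), (258, [0.58, 0.174, 0.197]), (264, [0.573, 0.176, 0.207])]
265 [(252, [0.573, 0.171, 0.212]), (258, [0.574, 0.174, 0.21]), (264, [0.573, 0.176, 0.211])]
269 [(252, [0.574, 0.171, 0.214]), (258, [0.576, 0.174, 0.211]), (264, [0.573, 0.176, 0.215])]
```

The jaws shut on air, and the spanner hasn't moved. Depth suggests the fingertips sit about 35 mm higher than the stated TCP, so I'll check that with a second camera.

```bash
python3 - <<'E'
from h import *
say()
def cloud(n,d,T):
    K=eyes.camera_params(n)["camera_matrix"]; v,u=np.nonzero(d>0); X=np.linalg.inv(K)@np.stack([u,v,np.ones_like(u)])*d[v,u]
    return (T[:3,:3]@X).T+T[:3,3]
for n in ("scene","top"):
    im,d=eyes.get_image(n); P=cloud(n,d,eyes.camera_params(n)["pose"])
    m=(abs(P[:,0]-.583)<.03)&(abs(P[:,1]-.174)<.03)&(P[:,2]>.07)&(P[:,2]<.26); Q=P[m]; Q=Q[np.argsort(Q[:,2])]; print(n,len(Q),np.round(Q[:12],3).tolist())
for n,z0,c in (("w2",.137,(.583,.174)),("w1",.1857,(.587,.170))):
    z=np.load(f"pics/{n}.npz"); P=cloud("wrist",z["d"],z["W"]); m=(P[:,2]>.1)&(abs(P[:,0]-c[0])<.03)&(abs(P[:,1]-c[1])<.07); Q=P[m]; Q=Q[np.argsort(Q[:,2])]
    print(n,"TCP z",z0,np.round(Q[[0,5,20,60,150]],3).tolist())
E
```

```text
t 5.88 p [0.5832 0.1738 0.1369] toolx deg -174.51 tilt [-0.002 -0.001] F [0.7 0.3 0.2] M [ 0.08 -0.03 -0.  ] g 0.008
scene 63 [[0.59, 0.176, 0.17], [0.592, 0.17, 0.171], [0.591, 0.179, 0.172], [0.592, 0.173, 0.173], [0.591, 0.181, 0.173], [0.58, 0.166, 0.174], [0.587, 0.167, 0.174], [0.577, 0.166, 0.174], [0.585, 0.166, 0.175], [0.593, 0.184, 0.177], [0.591, 0.178, 0.178], [0.592, 0.17, 0.178]]
top 5 [[0.572, 0.179, 0.21], [0.572, 0.182, 0.211], [0.557, 0.168, 0.259], [0.557, 0.171, 0.259], [0.555, 0.173, 0.26]]
w2 TCP z 0.137 [[0.574, 0.175, 0.172], [0.573, 0.177, 0.174], [0.573, 0.175, 0.175], [0.573, 0.166, 0.176], [0.573, 0.177, 0.18]]
w1 TCP z 0.1857 [[0.583, 0.124, 0.222], [0.589, 0.215, 0.222], [0.591, 0.215, 0.223], [0.583, 0.127, 0.224], [0.574, 0.214, 0.226]]
```

Both cameras agree that the physical tips are 35 mm behind the reported TCP. I'll offset for that: reported z ≈ −0.016 at the grasp.

```bash
python3 -m jog '[[[0.6,0,0,0,0],[0.6,0,0,0,0],[0.6,0,0,0,0],[0.6,0,0,0,0],[0.6,0,0,0.8,0],[0.6,0,0,0.8,0],[0.6,0,0,0.8,0],[0.6,0,0,0.6,0],[0.6,0,0,0.2,0],[0.6,0,0,0,0]]]' 40; python3 -c "
from h import *
say()"
```

```text
time: 7.22
position: [0.5839, 0.174, 0.01]
tool_rot: [0.15, -3.138, 0.0]
ft_force: [0.2, -0.5, 0.1]
grip_width: 0.601
t 7.22 p [0.5839 0.174  0.01  ] toolx deg -174.51 tilt [-0. -0.] F [ 0.2 -0.5  0.1] M [ 0.05  0.05 -0.  ] g 0.601
```

```bash
python3 -m jog '[[[0.6,0,0,0.3,0],[0.6,0,0,0.3,0],[0.6,0,0,0.05,0],[0,0,0,0,0],[0,0,0,0,0],[0,0,0,0,0],[0,0,0,0,0],[0,0,0,0,0],[0,0,0,0,0]]]' 40; python3 -c "
from h import *
say()"
```

```text
time: 8.35
position: [0.584, 0.1739, -0.0159]
tool_rot: [-0.15, 3.138, 0.0]
ft_force: [-0.2, 0.4, 0.7]
grip_width: 0.16
t 8.35 p [ 0.584   0.1739 -0.0159] toolx deg -174.52 tilt [0. 0.] F [-0.2  0.4  0.7] M [ 0.01  0.04 -0.03] g 0.16
```

Gripped: opening 0.16 is the 14 mm bar width. Next I lift and move beside the nut to look at its hexagon.

```bash
python3 -m jog '[[[0,0,0,-0.2,0],[0,0,0,-0.6,0],[0,0,0,-0.9,0],[0,0,0,-0.9,0],[0,0.2,-0.5,-0.8,0],[0,0.2,-0.8,0,0],[0,0.2,-0.9,0,0],[0,0.2,-0.95,0,0],[0,0.2,-0.95,0,0],[0,0.2,-0.95,0,0]]]'&& python3 -m jog '[[[0,0.15,-0.95,0,0],[0,0,-0.9,0,0],[0,0,-0.85,0,0],[0,0,0,0,0],[0,0,0,0,0],[0,0,0,0,0]]]'; python3 -c "
from h import *
say(); wrist('w3'); say()
im=np.load('pics/w3.npz')['im']; cv2.imwrite('pics/w3.png',cv2.resize(im[60:360,90:410,::-1],(800,750),interpolation=cv2.INTER_CUBIC)[:600])"
```

```text
time: 9.6
position: [0.5547, -0.0328, 0.1201]
tool_rot: [0.15, -3.138, -0.0]
ft_force: [0.2, 0.5, -1.9]
grip_width: 0.157
time: 10.35
position: [0.5598, -0.138, 0.1198]
tool_rot: [0.154, -3.138, -0.002]
ft_force: [-0.2, -0.1, -2.4]
grip_width: 0.159
t 10.35 p [ 0.5598 -0.138   0.1198] toolx deg -174.39 tilt [-0.     0.001] F [-0.2 -0.1 -2.4] M [0.08 0.01 0.02] g 0.159
t 10.4 p [ 0.5598 -0.1382  0.1199] toolx deg -174.39 tilt [-0.     0.001] F [ 0.2  0.6 -2.3] M [0.04 0.03 0.01] g 0.153
```

View pics/w3.png

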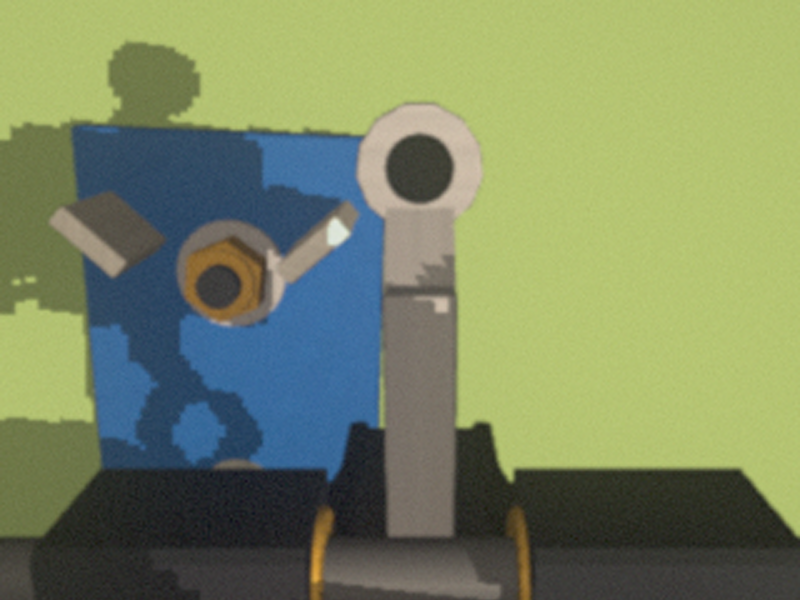

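```bash
python3 - <<'E'
from h import *
from scipy.optimize import minimize
z=np.load("pics/w3.npz"); im=z["im"]; W=z["W"]; K=eyes.camera_params("wrist")["camera_matrix"]
T,s=tool()
q=lambda u,v,h: ray("wrist",(90+u*.4,60+v*.4),h,W)
f=q(419,168,T[2,3]+.038); L=T[:3,:3].T@(f-T[:3,3]); print("foot in tool mm",L*1e3,"-> wrench origin tool x mm",L[0]*1e3-67)
e=q(419,292,T[2,3]+.059); print("bar end tool mm",T[:3,:3].T@(e-T[:3,3])*1e3)
a,b=q(74,126,.012),q(370,136,.012); d=b-a; print("front edge",a,b,"press yaw",np.degrees(np.arctan2(-d[0],d[1])), "origin",a)
hsv=cv2.cvtColor(im,cv2.COLOR_RGB2HSV); c0=(90+225*.4,60+275*.4)
m=((hsv[...,0]>8)&(hsv[...,0]<24)&(hsv[...,1]>110)).astype(np.uint8); yy,xx=np.mgrid[:384,:512]; m[(xx-c0[0])**2+(yy-c0[1])**2>24**2]=0
cnt=np.vstack(cv2.findContours(m,0,2)[0]); mk=np.zeros((384*4,512*4),np.uint8); mk=cv2.resize(cv2.fillConvexPoly(np.zeros_like(m),cv2.convexHull(cnt),1),None,fx=4,fy=4,interpolation=0)
def proj(P): X=(np.asarray(P)-W[:3,3])@W[:3,:3]; return (X[:,:2]/X[:,2:])*K[0,0]+K[:2,2]
def sil(x,y,t):
    A=t+np.radians(30+60*np.arange(6)); r=.014/np.cos(np.pi/6); C=np.linspace(0,2*np.pi,24)
    P=[[x+r*np.cos(k),y+r*np.sin(k),h] for h in (.014,.028) for k in A]+[[x+.008*np.cos(k),y+.008*np.sin(k),.037] for k in C]+[[x+.013*np.cos(k),y+.013*np.sin(k),.031] for k in C]
    return proj(P)
def cost(p,ret=False):
    g=np.zeros_like(mk); cv2.fillConvexPoly(g,cv2.convexHull(((sil(p[0]/1e3,p[1]/1e3,np.radians(p[2]))+.5)*4*16).astype(np.int32)),1,shift=4)
    return 1-(g&mk).sum()/(g|mk).sum()
res=[]
for t in range(0,60,5):
    r=minimize(cost,[554,-213,t],method="Nelder-Mead",options=dict(initial_simplex=[[554,-213,t],[557,-213,t],[554,-216,t],[554,-213,t+4]])); res.append((r.fun,*r.x))
for r in sorted(res)[:7]: print(np.round(r,3))
p=sorted(res)[0][1:]
x0,y0=int(c0[0])-32,int(c0[1])-30
o=cv2.resize(im[y0:y0+60,x0:x0+60,::-1],(600,600),interpolation=cv2.INTER_CUBIC)
S=sil(p[0]/1e3,p[1]/1e3,np.radians(p[2]))
for k in (0,6): cv2.polylines(o,[((S[k:k+6]+.5-[x0,y0])*10).astype(np.int32)],True,(255,0,255),1)
cv2.imwrite("pics/nut.png",o)
E
```

```text
foot in tool mm [ 67.00379997   0.67260546 -37.99431388] -> wrench origin tool x mm 0.0037999679908153894
bar end tool mm [ 46.54274927   0.66192889 -58.99591674]
front edge [ 0.50403271 -0.27397854  0.012     ] [ 0.49670096 -0.16220425  0.012     ] press yaw 3.752894584911786 origin [ 0.50403271 -0.27397854  0.012     ]
[ 8.50000e-02  5.55148e+02 -2.13612e+02  2.98800e+01]
[ 8.50000e-02  5.55233e+02 -2.13813e+02  2.95740e+01]
[ 8.60000e-02  5.55335e+02 -2.14023e+02  2.77340e+01]
[ 8.60000e-02  5.55227e+02 -2.14079e+02  2.47580e+01]
[ 8.60000e-02  5.55254e+02 -2.14060e+02  2.23240e+01]
[ 8.60000e-02  5.55378e+02 -2.13897e+02  2.89050e+01]
[ 8.70000e-02  5.55264e+02 -2.13999e+02  2.36250e+01]
```

View pics/nut.png

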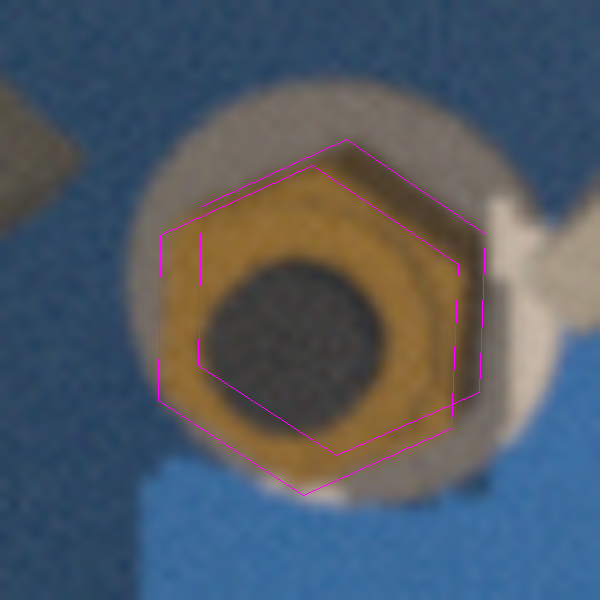

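Nut found at (0.555, −0.214) with flats at yaw about 30°, so I'll seat the spanner at yaw 30°. Moving there at height.

```bash
python3 -m jog '[[[0,0.5,-0.66,0,0],[0,0.5,-0.66,0,0],[0,0.5,-0.67,0,0],[0,0.51,-0.67,0,0],[0,0,0,0,-0.97],[0,0,0,0,-0.97],[0,0,0,0,-0.97],[0,0,0,0,-0.97],[0,0,0,0,-0.97],[0,0,0,0,0]]]'; cat >> h.py <<'E'
NUT=np.array([.5552,-.2144])
def plan(theta=None,r=.075,nut=NUT):
    "shift (units, tool axes) that puts the socket over the nut at the present yaw; wrench yaw = tool x + 180"
    T,s=tool(); th=np.degrees(np.arctan2(-T[1,0],-T[0,0])); a=np.radians(th)
    tgt=nut-r*np.array([np.cos(a),np.sin(a)]); d=np.r_[tgt-T[:2,3],0]
    Mz=s["torque"][2]+np.cross(np.r_[T[:2,3]-nut,0],s["ft_force"])[2]
    print("yaw",round(th,2),"shift units xy",np.round((T[:3,:3].T@d)/.04,3)[:2],"underside z",round(T[2,3]+.0219,4),"Mnut",round(Mz,2),"Ftool",np.round(T[:3,:3].T@s["ft_force"],1))
E
python3 -c "
from h import *
say(); plan(); print(get_state()['joint_positions'].round(2))"
```

```text
time: 11.65
position: [0.4901, -0.2525, 0.12]
tool_rot: [-0.807, 3.036, 0.0]
ft_force: [0.8, -0.1, -2.0]
grip_width: 0.155
t 11.65 p [ 0.4901 -0.2525  0.12  ] toolx deg -150.24 tilt [0. 0.] F [ 0.8 -0.1 -2. ] M [0.05 0.07 0.  ] g 0.155
yaw 29.76 shift units xy [-0.01  0.02] underside z 0.1419 Mnut 0.04 Ftool [-0.6 -0.5  2. ]
[-0.03  0.16  0.51  1.8  -0.09  1.2   2.59]
```

```bash
python3 -m jog '[[[0,0,0.02,0.6,0],[0,0,0,0.8,0],[0,0,0,0.6,0],[0,0,0,0.3,0],[0,0,0,0,0],[0,0,0,0,0]]]'; python3 -c "
from h import *
say(); plan(); W=wrist('w4')
im=np.load('pics/w4.npz')['im']; cv2.imwrite('pics/w4.png',cv2.resize(im[100:384,120:400,::-1],(592,600),interpolation=cv2.INTER_CUBIC))"
```

```text
time: 12.4
position: [0.4904, -0.2531, 0.0291]
tool_rot: [-0.805, 3.035, -0.002]
ft_force: [0.7, 0.0, -1.8]
grip_width: 0.156
t 12.4 p [ 0.4904 -0.2531  0.0291] toolx deg -150.28 tilt [ 0.002 -0.001] F [ 0.7  0.  -1.8] M [ 0.06  0.05 -0.01] g 0.156
yaw 29.72 shift units xy [-0.011  0.036] underside z 0.051 Mnut 0.02 Ftool [-0.6 -0.3  1.8]
```

View pics/w4.png

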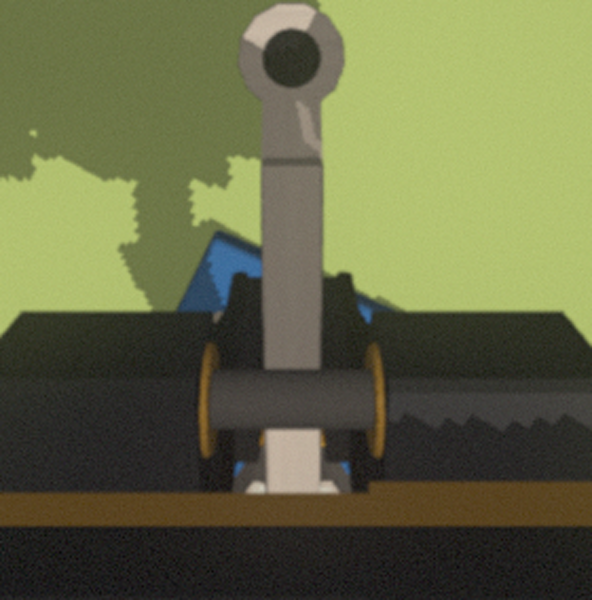

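```bash
python3 -m jog '[[[0,-0.01,0.035,0.2,0],[0,0,0,0.2,0],[0,0,0,0.2,0],[0,0,0,0.15,0],[0,0,0,0,0]]]'; python3 -c "
from h import *
say(); plan()"
```

```text
time: 13.08
position: [0.4891, -0.2512, -0.0026]
tool_rot: [0.806, -3.036, -0.0]
ft_force: [0.2, -0.2, -3.4]
grip_width: 0.155
t 13.07 p [ 0.4891 -0.2512 -0.0026] toolx deg -150.27 tilt [-0.  0.] F [ 0.2 -0.2 -3.4] M [ 0.01  0.01 -0.04] g 0.155
yaw 29.73 shift units xy [-0.016 -0.022] underside z 0.0193 Mnut -0.02 Ftool [-0.1 -0.3  3.4]
```

```bash
python3 -m jog '[[[0,-0.015,-0.02,0.07,0],[0,0,0,0.05,0],[0,0,0,0,0]]]'; python3 -c "
from h import *
say(); plan()"
```

```text
time: 13.45
position: [0.4898, -0.2515, -0.007]
tool_rot: [0.806, -3.036, -0.001]
ft_force: [0.2, 1.0, -2.1]
grip_width: 0.154
t 13.45 p [ 0.4898 -0.2515 -0.007 ] toolx deg -150.26 tilt [-0.  0.] F [ 0.2  1.  -2.1] M [0.09 0.02 0.03] g 0.154
yaw 29.74 shift units xy [-0.006 -0.005] underside z 0.0149 Mnut -0.02 Ftool [-0.7  0.8  2.1]
```

```bash
python3 -m jog '[[[0,-0.007,0.163,0.02,1],[0,-0.007,0.163,0,1],[0,-0.007,0.163,0,1],[0,-0.007,0.163,0,1],[0,-0.007,0.163,0,1]]]'; python3 -c "
from h import *
say(); plan()"
```

```text
time: 14.08
position: [0.4803, -0.2206, -0.0076]
tool_rot: [-0.126, 3.139, -0.0]
ft_force: [1.6, -0.1, -3.3]
grip_width: 0.159
t 14.07 p [ 0.4803 -0.2206 -0.0076] toolx deg -175.4 tilt [ 0. -0.] F [ 1.6 -0.1 -3.3] M [-0.05 -0.05  0.18] g 0.159
yaw 4.6 shift units xy [-0.003  0.004] underside z 0.0143 Mnut 0.2 Ftool [-1.6 -0.3  3.3]
```

```bash
python3 -m jog '[[[0,-0.007,0.163,0,1],[0,-0.007,0.163,0,1],[0,-0.007,0.163,0,1],[0,-0.007,0.163,0,1],[0,-0.007,0.163,0,1],[0,-0.007,0.163,0,1]]]'; python3 -c "
from h import *
say(); plan()"; python3 -m jog '[[[0,-0.003,0.065,0,0.4],[0,-0.003,0.065,0,0.4],[0,-0.003,0.065,0,0.4]]]'; python3 -c "
from h import *
say(); plan()"
```

```text
time: 14.82
position: [0.4871, -0.1823, -0.0076]
tool_rot: [-0.69, -3.064, -0.0]
ft_force: [0.4, -1.2, -2.3]
grip_width: 0.158
t 14.82 p [ 0.4871 -0.1823 -0.0076] toolx deg 154.61 tilt [-0.  0.] F [ 0.4 -1.2 -2.3] M [-0.02  0.04  0.21] g 0.158
yaw -25.39 shift units xy [-0.008  0.006] underside z 0.0143 Mnut 0.28 Ftool [-0.8 -0.9  2.3]
time: 15.2
position: [0.4907, -0.1755, -0.0076]
tool_rot: [-0.847, -3.024, -0.0]
ft_force: [-1.5, 0.6, -1.8]
grip_width: 0.156
t 15.2 p [ 0.4907 -0.1755 -0.0076] toolx deg 148.72 tilt [-0.001  0.001] F [-1.5  0.6 -1.8] M [0.07 0.24 0.14] g 0.156
yaw -31.28 shift units xy [-0.009  0.006] underside z 0.0143 Mnut 0.16 Ftool [ 1.6 -0.2  1.8]
```

```bash
python3 -m jog '[[[0,-0.003,0.098,0,0.6],[0,-0.003,0.13,0,0.8],[0,0,0,0,0]]]'; python3 -c "
from h import *
say(); plan()"; python3 -m jog '[[[0,-0.005,-0.13,0,-0.8],[0,-0.005,-0.13,0,-0.8],[0,0,0,0,0]]]'; python3 -c "
from h import *
say(); plan()"
```

```text
time: 15.58
position: [0.496, -0.1677, -0.0077]
tool_rot: [-1.027, -2.968, -0.001]
ft_force: [0.4, 1.8, -0.6]
grip_width: 0.16
t 15.57 p [ 0.496  -0.1677 -0.0077] toolx deg 141.82 tilt [-0.001  0.001] F [ 0.4  1.8 -0.6] M [0.3  0.23 0.06] g 0.16
yaw -38.18 shift units xy [-0.01  -0.004] underside z 0.0142 Mnut -0.06 Ftool [0.8 1.7 0.6]
time: 15.95
position: [0.4905, -0.177, -0.0075]
tool_rot: [0.821, 3.032, 0.001]
ft_force: [-0.7, 1.0, -1.9]
grip_width: 0.154
t 15.95 p [ 0.4905 -0.177  -0.0075] toolx deg 149.71 tilt [0.    0.001] F [-0.7  1.  -1.9] M [0.05 0.03 0.03] g 0.154
yaw -30.29 shift units xy [0.007 0.01 ] underside z 0.0144 Mnut -0.01 Ftool [1.1 0.5 1.9]
```

```bash
python3 -m jog '[[[0,0,0,-0.4,0],[0,0,0,-0.4,0],[0,-0.007,-0.163,0,-1],[0,-0.007,-0.163,0,-1],[0,-0.007,-0.163,0,-1],[0,-0.007,-0.163,0,-1],[0,-0.007,-0.163,0,-1],[0,-0.007,-0.163,0,-1],[0,-0.007,-0.163,0,-1],[0,-0.007,-0.163,0,-1]]]'&&python3 -m jog '[[[0,-0.007,-0.163,0,-1],[0,-0.007,-0.163,0,-1],[0,-0.007,-0.163,0,-1],[0,-0.007,-0.163,0,-1],[0,0,0,0,0],[0,0,0,0,0]]]'; python3 -c "
from h import *
say(); plan(); print(get_state()['joint_positions'].round(2))"
```

```text
time: 17.2
position: [0.482, -0.2278, 0.0258]
tool_rot: [-0.271, 3.128, -0.001]
ft_force: [0.8, 0.4, -2.5]
grip_width: 0.155
time: 17.95
position: [0.4903, -0.2516, 0.025]
tool_rot: [-0.804, 3.036, -0.0]
ft_force: [0.4, 0.1, -3.7]
grip_width: 0.158
t 17.95 p [ 0.4903 -0.2516  0.025 ] toolx deg -150.34 tilt [0.001 0.   ] F [ 0.4  0.1 -3.7] M [0.04 0.05 0.06] g 0.158
yaw 29.66 shift units xy [0.005 0.006] underside z 0.0469 Mnut 0.07 Ftool [-0.4 -0.1  3.7]
[-0.01  0.27  0.5   1.9  -0.15  1.01  2.64]
```

```bash
python3 -m jog '[[[0,0.005,0.006,0.2,0],[0,0,0,0.2,0],[0,0,0,0.2,0],[0,0,0,0,0]]]'; python3 -c "
from h import *
say(); plan()"; python3 -m jog '[[[0,0,0,0.12,0],[0,0,0,0.09,0],[0,0,0,0,0]]]'; python3 -c "
from h import *
say(); plan()"
```

```text
time: 18.45
position: [0.4891, -0.2513, -0.0007]
tool_rot: [0.806, -3.035, -0.002]
ft_force: [0.5, -0.1, -2.4]
grip_width: 0.16
t 18.45 p [ 0.4891 -0.2513 -0.0007] toolx deg -150.27 tilt [-0.002  0.001] F [ 0.5 -0.1 -2.4] M [0.05 0.05 0.01] g 0.16
yaw 29.73 shift units xy [-0.017 -0.018] underside z 0.0212 Mnut 0.03 Ftool [-0.4 -0.3  2.4]
time: 18.82
position: [0.4899, -0.2517, -0.008]
tool_rot: [-0.806, 3.036, 0.0]
ft_force: [0.5, 0.2, -1.9]
grip_width: 0.155
t 18.82 p [ 0.4899 -0.2517 -0.008 ] toolx deg -150.27 tilt [0. 0.] F [ 0.5  0.2 -1.9] M [0.13 0.09 0.01] g 0.155
yaw 29.73 shift units xy [-0.004  0.   ] underside z 0.0139 Mnut 0.02 Ftool [-0.5 -0.1  1.9]
```

```bash
python3 -m jog '[[[0,-0.007,0.163,0,1],[0,-0.007,0.163,0,1],[0,-0.007,0.163,0,1],[0,-0.007,0.163,0,1],[0,-0.007,0.163,0,1],[0,-0.007,0.163,0,1],[0,-0.007,0.163,0,1],[0,-0.007,0.163,0,1],[0,-0.007,0.163,0,1],[0,-0.007,0.163,0,1]]]'; python3 -c "
from h import *
say(); plan()"; python3 -m jog '[[[0,-0.003,0.082,0,0.5],[0,-0.003,0.065,0,0.4],[0,-0.003,0.065,0,0.4]]]'; python3 -c "
from h import *
plan()";python3 -m jog '[[[0,-0.003,0.049,0,0.3],[0,-0.003,0.049,0,0.3],[0,-0.003,0.049,0,0.3]]]'; python3 -c "
from h import *
say();plan()"
```

```text
time: 20.08
position: [0.4845, -0.1884, -0.0079]
tool_rot: [-0.556, -3.092, -0.0]
ft_force: [0.7, -0.0, -2.3]
grip_width: 0.156
t 20.07 p [ 0.4845 -0.1884 -0.0079] toolx deg 159.61 tilt [0. 0.] F [ 0.7 -0.  -2.3] M [-0.02  0.06  0.21] g 0.156
yaw -20.39 shift units xy [-0.008  0.006] underside z 0.014 Mnut 0.19 Ftool [-0.7  0.2  2.3]
time: 20.45
position: [0.4878, -0.1807, -0.008]
tool_rot: [-0.727, -3.055, -0.0]
ft_force: [-1.1, 0.8, -1.4]
grip_width: 0.153
yaw -26.78 shift units xy [-0.009  0.006] underside z 0.0139 Mnut 0.19 Ftool [1.4 0.2 1.4]
time: 20.82
position: [0.4906, -0.1754, -0.0081]
tool_rot: [-0.848, -3.023, -0.001]
ft_force: [-4.2, 1.4, 0.9]
grip_width: 0.156
t 20.82 p [ 0.4906 -0.1754 -0.0081] toolx deg 148.66 tilt [-0.001  0.001] F [-4.2  1.4  0.9] M [0.38 0.75 0.28] g 0.156
yaw -31.34 shift units xy [-0.012  0.008] underside z 0.0138 Mnut 0.35 Ftool [ 4.4 -1.  -0.9]
```

```bash
python3 -m jog '[[[0,0,0.033,0,0.2],[0,0,0,0,0]]]'; python3 -c "
from h import *
say();plan()";python3 -m jog '[[[0,0,0.033,0,0.2],[0,0,0,0,0]]]'; python3 -c "
from h import *
say();plan()"
```

```text
time: 21.08
position: [0.4913, -0.1742, -0.0082]
tool_rot: [-0.873, -3.016, -0.001]
ft_force: [-4.3, 2.4, 1.8]
grip_width: 0.15
t 21.07 p [ 0.4913 -0.1742 -0.0082] toolx deg 147.72 tilt [-0.001  0.001] F [-4.3  2.4  1.8] M [0.48 0.91 0.11] g 0.15
yaw -32.28 shift units xy [-0.012  0.003] underside z 0.0137 Mnut 0.13 Ftool [ 4.9 -0.3 -1.8]
time: 21.32
position: [0.492, -0.1732, -0.0082]
tool_rot: [-0.899, -3.009, -0.001]
ft_force: [-4.2, 1.4, 2.1]
grip_width: 0.157
t 21.32 p [ 0.492  -0.1732 -0.0082] toolx deg 146.72 tilt [-0.001  0.001] F [-4.2  1.4  2.1] M [0.42 0.92 0.21] g 0.157
yaw -33.28 shift units xy [-0.011  0.006] underside z 0.0137 Mnut 0.3 Ftool [ 4.3 -1.2 -2.1]
```

```bash
python3 -m jog '[[[0,-0.01,0.065,-0.02,0.4],[0,-0.003,0.049,0,0.3],[0,0,0.033,0,0.2],[0,0,0,0,0]]]'; python3 -c "
from h import *
say();plan()";python3 -m jog '[[[0,-0.005,-0.13,0,-0.8],[0,-0.005,-0.13,0,-0.8],[0,0,0,0,0]]]'; python3 -c "
from h import *
say(); plan()"
```

```text
time: 21.82
position: [0.4944, -0.1697, -0.0079]
tool_rot: [-1.015, -2.97, 0.003]
ft_force: [-6.9, -0.2, 0.4]
grip_width: 0.156
t 21.82 p [ 0.4944 -0.1697 -0.0079] toolx deg 142.28 tilt [-0.004 -0.001] F [-6.9 -0.2  0.4] M [-0.03  1.32  0.63] g 0.156
yaw -37.72 shift units xy [-0.01   0.046] underside z 0.014 Mnut 0.95 Ftool [ 5.3 -4.4 -0.4]
time: 22.2
position: [0.4901, -0.1771, -0.0077]
tool_rot: [-0.809, -3.034, -0.002]
ft_force: [-4.5, 3.5, -1.5]
grip_width: 0.158
t 22.2 p [ 0.4901 -0.1771 -0.0077] toolx deg 150.15 tilt [-0.001  0.001] F [-4.5  3.5 -1.5] M [0.56 0.8  0.07] g 0.158
yaw -29.85 shift units xy [-0.001  0.001] underside z 0.0142 Mnut 0.01 Ftool [5.7 0.8 1.5]
```

Torque rose at yaw −37.7, later than I predicted. Before deciding whether that is the stop, I'll check whether the spanner has turned in the jaws.

```bash
python3 - <<'E'
from h import *
wrist('w5'); z=np.load('pics/w5.npz'); im=z['im']; im4=np.load('pics/w4.npz')['im']
o=np.hstack([cv2.resize(i[60:384,150:366,::-1],(400,600),interpolation=cv2.INTER_CUBIC) for i in (im4,im)]); cv2.imwrite('pics/w5.png',o)
im,d=eyes.get_image("top"); np.savez("pics/top1.npz",im=im,d=d)
E
```

```text
(no output)
```

View pics/w5.png

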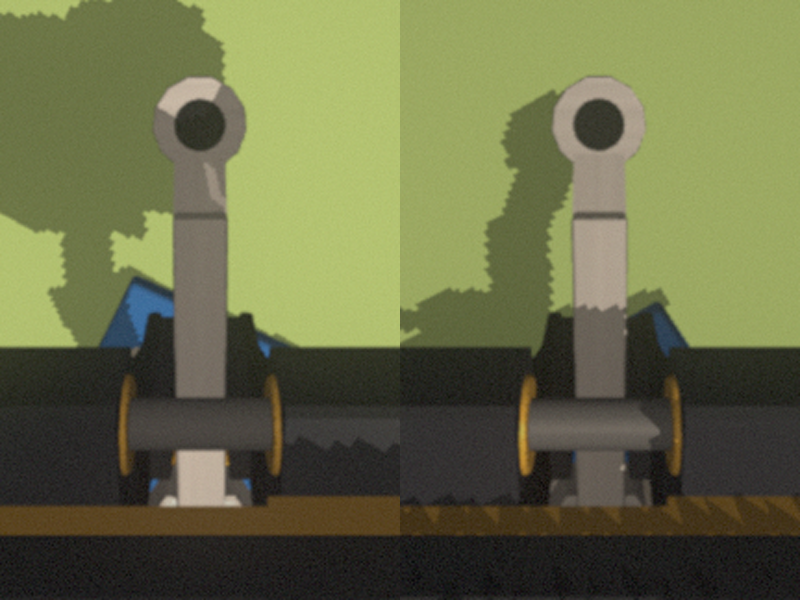

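The spanner hasn't moved in the jaws. Stroke 1 passed this yaw freely, so the new resistance looks like the nut's stop. I'll relieve the radial load, grip firmer, and reload gently while watching the torque.

```bash
python3 -m jog '[[[0,0.04,0,0,0],[0,0,0,0,0],[0,0,0,0,0]]]' 60; python3 -c "
from h import *
say();plan()"; python3 -m jog '[[[0,0,0.033,0,0.2],[0,0,0.033,0,0.2],[0,0,0.033,0,0.2],[0,0,0,0,0]]]'; python3 -c "
from h import *
say();plan()";python3 -m jog '[[[0,0,0.033,0,0.2],[0,0,0.033,0,0.2],[0,0,0,0,0]]]'; python3 -c "
from h import *
say();plan()"
```

```text
time: 22.68
position: [0.49, -0.1772, -0.007]
tool_rot: [0.807, 3.035, -0.0]
ft_force: [-0.9, 0.5, -3.4]
grip_width: 0.155
t 22.68 p [ 0.49   -0.1772 -0.007 ] toolx deg 150.23 tilt [ 0.001 -0.001] F [-0.9  0.5 -3.4] M [0.24 0.09 0.07] g 0.155
yaw -29.77 shift units xy [-0.001  0.003] underside z 0.0149 Mnut 0.07 Ftool [ 1.  -0.   3.4]
time: 23.18
position: [0.4917, -0.1739, -0.0071]
tool_rot: [0.886, 3.013, -0.0]
ft_force: [-0.2, -0.4, -2.7]
grip_width: 0.156
t 23.18 p [ 0.4917 -0.1739 -0.0071] toolx deg 147.24 tilt [ 0.001 -0.001] F [-0.2 -0.4 -2.7] M [ 0.13 -0.08  0.22] g 0.156
yaw -32.76 shift units xy [-0.008  0.006] underside z 0.0148 Mnut 0.25 Ftool [-0.  -0.4  2.7]
time: 23.55
position: [0.4929, -0.1719, -0.0071]
tool_rot: [0.939, 2.997, -0.001]
ft_force: [1.0, -1.2, -3.2]
grip_width: 0.153
t 23.55 p [ 0.4929 -0.1719 -0.0071] toolx deg 145.23 tilt [ 0.    -0.001] F [ 1.  -1.2 -3.2] M [-0.33 -0.1   0.32] g 0.153
yaw -34.77 shift units xy [-0.01   0.016] underside z 0.0148 Mnut 0.35 Ftool [-1.6 -0.4  3.2]
```

```bash
python3 -m jog '[[[0,0,0.033,0.02,0.2],[0,0,0,0,0]]]'; python3 -c "
from h import *
say();plan()"; python3 -m jog '[[[0,0,0.033,0,0.1],[0,0,0,0,0]]]'; python3 -c "
from h import *
say();plan()";python3 -m jog '[[[0,0,0.033,0,0.1],[0,0,0,0,0]]]'; python3 -c "
from h import *
say();plan()"
```

```text
time: 23.8
position: [0.4935, -0.1708, -0.0078]
tool_rot: [0.965, 2.99, -0.001]
ft_force: [-1.6, -1.2, 1.4]
grip_width: 0.155
t 23.8 p [ 0.4935 -0.1708 -0.0078] toolx deg 144.22 tilt [-0. -0.] F [-1.6 -1.2  1.4] M [-0.58  0.28  0.39] g 0.155
yaw -35.78 shift units xy [-0.015  0.018] underside z 0.0141 Mnut 0.54 Ftool [ 0.6 -1.9 -1.4]
time: 24.05
position: [0.4939, -0.1701, -0.0079]
tool_rot: [-0.979, -2.985, 0.001]
ft_force: [-3.4, -3.8, 2.8]
grip_width: 0.157
t 24.05 p [ 0.4939 -0.1701 -0.0079] toolx deg 143.7 tilt [-0.    -0.001] F [-3.4 -3.8  2.8] M [-1.01  0.46  0.38] g 0.157
yaw -36.3 shift units xy [-0.015  0.015] underside z 0.014 Mnut 0.76 Ftool [ 0.5 -5.1 -2.8]
time: 24.3
position: [0.4943, -0.1694, -0.008]
tool_rot: [-0.992, -2.98, 0.002]
ft_force: [-3.1, -5.0, 1.7]
grip_width: 0.159
t 24.3 p [ 0.4943 -0.1694 -0.008 ] toolx deg 143.17 tilt [-0.001 -0.001] F [-3.1 -5.   1.7] M [-1.26  0.65  0.28] g 0.159
yaw -36.83 shift units xy [-0.017  0.011] underside z 0.0139 Mnut 0.72 Ftool [-0.5 -5.9 -1.7]
```

```bash
python3 -m jog '[[[0,0,0.05,0,0.1],[0,0,0,0,0]]]'; python3 -c "
from h import *
plan()"; python3 -m jog '[[[0,0,0.03,0,0.05],[0,0,0,0,0]]]'; python3 -c "
from h import *
say();plan()"
```

```text
time: 24.55
position: [0.4948, -0.1688, -0.0081]
tool_rot: [-1.006, -2.975, 0.004]
ft_force: [-5.5, -7.4, 2.1]
grip_width: 0.158
yaw -37.36 shift units xy [-0.017  0.009] underside z 0.0138 Mnut 1.02 Ftool [-0.1 -9.2 -2.1]
time: 24.8
position: [0.4949, -0.1685, -0.0082]
tool_rot: [-1.013, -2.972, 0.006]
ft_force: [-5.9, -7.3, 3.0]
grip_width: 0.155
t 24.8 p [ 0.4949 -0.1685 -0.0082] toolx deg 142.37 tilt [-0.003 -0.003] F [-5.9 -7.3  3. ] M [-1.92  1.2   0.38] g 0.155
yaw -37.63 shift units xy [-0.018  0.012] underside z 0.0137 Mnut 1.08 Ftool [ 0.2 -9.3 -2.9]
```

```bash
for i in 1 2 3 4; do python3 -m jog '[[[0,0,0,0,0],[0,0,0,0,0]]]' >/dev/null; python3 -c "
from h import *
plan()"; done
```

```text
yaw -37.63 shift units xy [-0.018  0.011] underside z 0.0137 Mnut 1.01 Ftool [ 0.6 -8.6 -3.2]
yaw -37.63 shift units xy [-0.018  0.011] underside z 0.0137 Mnut 1.11 Ftool [ 1.1 -9.9 -2.8]
yaw -37.63 shift units xy [-0.019  0.012] underside z 0.0137 Mnut 1.04 Ftool [-0.  -9.4 -2.5]
yaw -37.63 shift units xy [-0.018  0.012] underside z 0.0137 Mnut 1.06 Ftool [-0.  -9.5 -3.4]
```

Torque held at 1.0–1.1 N m for over a second. Next I back off within the free play, lift, and look at the nut.

```bash
python3 -m jog '[[[0,0,-0.15,-0.02,-0.5],[0,-0.003,-0.12,0,-0.6],[0,-0.003,-0.08,0,-0.5],[0,0,0,0,0]]]'; python3 -c "
from h import *
say();plan()"
```

```text
time: 26.3
position: [0.4897, -0.1766, -0.0074]
tool_rot: [0.803, 3.036, 0.002]
ft_force: [1.2, -1.7, -2.9]
grip_width: 0.152
t 26.3 p [ 0.4897 -0.1766 -0.0074] toolx deg 150.39 tilt [0.001 0.001] F [ 1.2 -1.7 -2.9] M [-0.33 -0.25  0.  ] g 0.152
yaw -29.61 shift units xy [-0.016 -0.014] underside z 0.0145 Mnut 0.07 Ftool [-1.9 -0.9  2.9]
```

```bash
python3 -m jog '[[[0,-0.015,-0.01,-0.3,0],[0,0,0,-0.4,0],[0,0,0,-0.8,0],[0,0,0,-0.9,0],[0,0,0,-0.8,0],[0,0,0,0,-1],[0,0,0,0,-1],[0,0,0,0,-1],[0,0,0,0,-1],[0,0,0,0,-1]]]'&&python3 -m jog '[[[0,0,0.39,0,-1],[0,0,0.39,0,-1],[0,-0.6,0,0,0],[0,-0.6,0,0,0],[0,-0.63,0,0,0],[0,0,0,0,0],[0,0,0,0,0]]]'; cat > nut.py <<'E'
import sys
from h import *
from scipy.optimize import minimize
n=sys.argv[1]; z=np.load(f"pics/{n}.npz"); im=z["im"]; W=z["W"]; K=eyes.camera_params("wrist")["camera_matrix"]
def proj(P): X=(np.asarray(P)-W[:3,3])@W[:3,:3]; return (X[:,:2]/X[:,2:])*K[0,0]+K[:2,2]
def sil(x,y,t):
    A=t+np.radians(30+60*np.arange(6)); r=.014/np.cos(np.pi/6); C=np.linspace(0,2*np.pi,24)
    return proj([[x+r*np.cos(k),y+r*np.sin(k),h] for h in (.014,.028) for k in A]+[[x+.008*np.cos(k),y+.008*np.sin(k),.037] for k in C]+[[x+.013*np.cos(k),y+.013*np.sin(k),.031] for k in C])
c0=proj([[.5552,-.2137,.028]])[0]
hsv=cv2.cvtColor(im,cv2.COLOR_RGB2HSV); m=((hsv[...,0]>8)&(hsv[...,0]<24)&(hsv[...,1]>110)).astype(np.uint8); yy,xx=np.mgrid[:384,:512]; m[(xx-c0[0])**2+(yy-c0[1])**2>24**2]=0
mk=cv2.resize(cv2.fillConvexPoly(np.zeros_like(m),cv2.convexHull(np.vstack(cv2.findContours(m,0,2)[0])),1),None,fx=4,fy=4,interpolation=0)
def cost(p):
    g=np.zeros_like(mk); cv2.fillConvexPoly(g,cv2.convexHull(((sil(p[0]/1e3,p[1]/1e3,np.radians(p[2]))+.5)*64).astype(np.int32)),1,shift=4); return 1-(g&mk).sum()/(g|mk).sum()
res=[]
for t in range(0,60,6):
    r=minimize(cost,[555,-214,t],method="Nelder-Mead",options=dict(initial_simplex=[[554,-213,t],[557,-213,t],[554,-216,t],[554,-213,t+4]])); res.append((r.fun,*r.x))
res.sort()
for r in res[:4]: print(np.round(r,3))
x0,y0=int(c0[0])-30,int(c0[1])-30; tiles=[]
for p in (res[0][1:],(res[0][1],res[0][2],37.6)):
    o=cv2.resize(im[y0:y0+60,x0:x0+60,::-1],(400,400),interpolation=cv2.INTER_CUBIC); S=sil(p[0]/1e3,p[1]/1e3,np.radians(p[2]))
    for k in (0,6): cv2.polylines(o,[((S[k:k+6]+.5-[x0,y0])*400/60).astype(np.int32)],True,(255,0,255),1)
    tiles.append(o)
cv2.imwrite(f"pics/{n}_nut.png",np.hstack(tiles))
E
python3 -c "
from h import *
say(); wrist('w6')"; python3 nut.py w6
```

```text
time: 27.55
position: [0.489, -0.1771, 0.1215]
tool_rot: [-0.12, -3.139, -0.002]
ft_force: [0.8, -0.8, -2.9]
grip_width: 0.154
time: 28.42
position: [0.5624, -0.1395, 0.121]
tool_rot: [0.15, -3.137, -0.001]
ft_force: [0.3, 0.2, -2.6]
grip_width: 0.158
t 28.43 p [ 0.5624 -0.1395  0.121 ] toolx deg -174.54 tilt [-0.001  0.   ] F [ 0.3  0.2 -2.6] M [0.02 0.07 0.04] g 0.158
[ 7.60000e-02  5.55243e+02 -2.13915e+02  3.63850e+01]
[ 7.60000e-02  5.55212e+02 -2.13919e+02  3.64930e+01]
[ 7.60000e-02  5.55248e+02 -2.13841e+02  3.58620e+01]
[ 7.60000e-02  5.55232e+02 -2.13860e+02  3.58990e+01]
```

View pics/w6_nut.png

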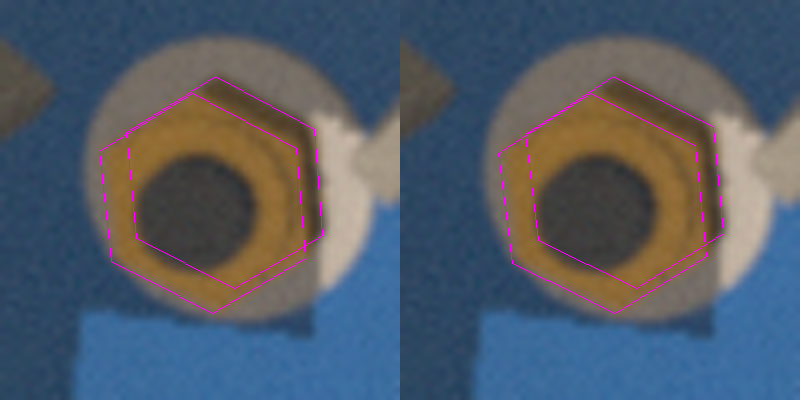

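The nut fits at 36° mod 60°, against 37.6° predicted for tight, so it is at its stop. Now I return the spanner to the tray.

```bash
python3 -m jog '[[[0,-0.14,0.5,0,0],[0,-0.14,0.8,0,0],[0,-0.14,0.9,0,0],[0,-0.14,0.9,0,0],[0,-0.14,0.9,0,0],[0,-0.14,0.9,0,0],[0,-0.14,0.9,0,0],[0,-0.15,0.9,0,0],[0,-0.15,0.65,0,0],[0,0,0.4,0,0]]]'&&python3 -m jog '[[[0,0,0,0.7,0],[0,0,0,0.8,0],[0,0,0,0.8,0],[0,0,0,0.5,0],[0,0,0,0.25,0],[0,0,0,0,0],[0,0,0,0,0]]]'; python3 -c "
from h import *
say()"
```

```text
time: 29.72
position: [0.584, 0.1751, 0.121]
tool_rot: [0.152, -3.138, -0.001]
ft_force: [1.3, 0.0, -2.2]
grip_width: 0.156
time: 30.6
position: [0.5858, 0.174, 0.0001]
tool_rot: [-0.15, 3.136, 0.001]
ft_force: [0.2, 0.4, -2.4]
grip_width: 0.154
t 30.6 p [5.858e-01 1.740e-01 1.000e-04] toolx deg -174.52 tilt [0.002 0.001] F [ 0.2  0.4 -2.4] M [ 0.   -0.    0.05] g 0.154
```

```bash
python3 -m jog '[[[0,0,0,0.12,0],[0,0,0,0.1,0],[0,0,0,0.06,0],[0,0,0,0.04,0],[0,0,0,0.03,0],[0,0,0,0,0]]]'; python3 -c "
from h import *
say()"
```

```text
time: 31.35
position: [0.5846, 0.1738, -0.0153]
tool_rot: [0.15, -3.138, -0.0]
ft_force: [-0.2, -0.3, -3.1]
grip_width: 0.152
t 31.35 p [ 0.5846  0.1738 -0.0153] toolx deg -174.52 tilt [-0. -0.] F [-0.2 -0.3 -3.1] M [ 0.04  0.01 -0.04] g 0.152
```

```bash
python3 -m jog '[[[0,0,0,0.02,0],[0,0,0,0.02,0],[0,0,0,0,0]]]'; python3 -c "
from h import *
say()"
```

```text
time: 31.72
position: [0.5849, 0.1738, -0.0159]
tool_rot: [-0.15, 3.138, 0.001]
ft_force: [-2.3, -1.7, 4.8]
grip_width: 0.157
t 31.73 p [ 0.5849  0.1738 -0.0159] toolx deg -174.52 tilt [0. 0.] F [-2.3 -1.7  4.8] M [-0.16  0.65  0.01] g 0.157
```

Resting on the floor. I'll release and rise.

```bash
python3 -m jog '[[[0.2,0,0,-0.01,0],[0.3,0,0,0,0],[0.5,0,0,0,0],[0.6,0,0,0,0],[0.6,0,0,0,0],[0.6,0,0,0,0],[0.6,0,0,-0.3,0],[0.6,0,0,-0.7,0],[0.6,0,0,-0.9,0],[0.6,0,0,-0.9,0]]]'&&python3 -m jog '[[[0.6,0,0,-0.9,0],[0.6,0,0,-0.9,0],[0.6,0,0,-0.5,0],[0.6,0,0,0,0],[0.6,0,0,0,0]]]'; python3 - <<'E'
from h import *
say(); wrist('w7'); im,d=eyes.get_image("top"); o=np.zeros((600,800,3),np.uint8); o[:300,:400]=cv2.resize(cv2.imread('pics/w7.png'),(400,300)); o[:300,400:]=cv2.resize(im[...,::-1],(400,300),interpolation=cv2.INTER_AREA)
im2,_=eyes.get_image("scene"); o[300:,:]=cv2.resize(im2[130:326,100:500,::-1],(800,300))
cv2.imwrite('pics/end.png',o)
E
```

```text
time: 32.98
position: [0.5848, 0.1737, 0.0976]
tool_rot: [-0.15, 3.137, 0.0]
ft_force: [-0.1, 0.5, 0.7]
grip_width: 0.598
time: 33.6
position: [0.5841, 0.1736, 0.1868]
tool_rot: [0.15, -3.137, 0.0]
ft_force: [0.3, 0.0, 0.1]
grip_width: 0.602
t 33.6 p [0.5841 0.1736 0.1868] toolx deg -174.52 tilt [-0.001 -0.   ] F [0.3 0.  0.1] M [ 0.   -0.   -0.04] g 0.602
```

View pics/end.png

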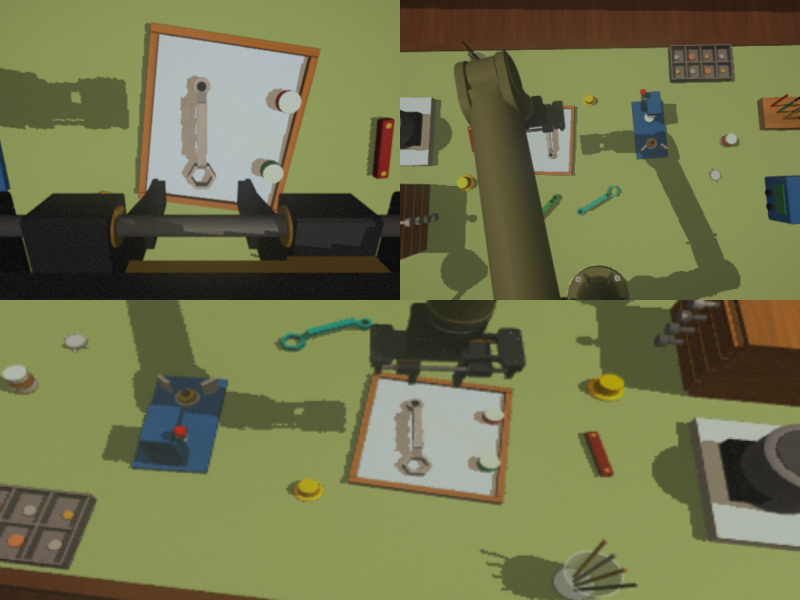

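The spanner lies flat in the tray (wrist view, (200,130)) with the jaws clear of it, and the other objects look undisturbed. Handing in.

```bash
python3 -c "
from bench import job
print(job.close_job())"
```

```text
the job is handed in; nothing more can be done
None
```

The brass nut is tight against its stop and the steel spanner is back flat in the tray. I handed the job in at about 34 s of the 72 s allowed.

- **Tightening:** It took two strokes with one lift-off and reseat. I then held about 1.0–1.1 N m (wrist-force estimate) on the stop for over a second with the spanner fully on; no reading went over 1.11 N m.
- **Nut check:** A close picture after lifting off fitted the nut's flats at about 36° (mod 60°), against 37.6° predicted for tight.
- **Tray check:** In the last pictures the spanner lies flat at its old place and the jaws are clear. The other things look undisturbed; I judged that by eye.

**What disagreed:**
- The fingertips sit about 35 mm behind the stated TCP, which two cameras confirmed. Because of this my first grasp closed on air above the spanner. Nothing was touched, and I corrected for the offset from then on.
- At the stop the tool yaw read up to 7° further clockwise than predicted. I put this down to give in the grip and arm under load, but did not measure it.

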